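Slot the missing boot heel into the packed size run

ROBOT

A 6-joint arm with a two-finger parallel gripper is mounted at the origin on the work surface. World frame = base frame: x ahead of the robot, y to its left, z up, the work surface at z = 0. Lengths are in m, angles in rad, forces in N, time in s.
With the tool pointing down it reaches from about 0.3 to 0.875 m from the base axis. Payload 6.4 kg.
Tool frame: the origin (TCP) lies between the finger pads; the fingertips stand ctrl.tip_extent ahead of it and the grasp point (between the pads) is the TCP (ctrl.tip_extent is the distance from the TCP to the fingertips, in m); z points along the fingers, y is the line along which they close (so a half turn about z gives the same grasp; the last joint's range is limited). The gripper opens to 85 mm and grips with 20 to 120 N. Pads are 22 mm wide; open, the fingers measure 114 mm over their backs; the gripper's body (76 mm by 85 mm) begins 54 mm behind the grasp point. The pads swing forward as they close: fully open they stand 13 mm farther back than shut.
Start: joints at [-1.55, 0.181, 1.607, -0, 1.354, -0.206], TCP at [0.129, -0.56, 0.25] pointing down, gripper open.
Joint ranges: [-2.99, 2.99], [-0.89, 2.07], [0.3, 2.58], [-1.14, 4.28], [0, 2.63], [-3.12, 3.12]. Speed limits (rad/s): [2.57, 2.57, 3.01, 3.14, 3.14, 3.14].

INTERFACE

Orientations are given as a unit quaternion [w, x, y, z].
In Python, from bench import ctrl gives the robot as it stands.
- The arm moves only by the tool send_rows, never from a script. Its arguments are lists of equal length, an entry for each row: "dr": the turn, a rotation vector about the tool's x, y, z in units of 6 degrees (1.0 is 6 degrees), a list of three; "xyz": the shift along the tool's x, y, z in cm, a list of three; "jaw": the opening in per cent of the stroke, from 0 (shut) to 100 (fully open). In form: {"dr": [[wx, wy, wz], ...], "xyz": [[dx, dy, dz], ...], "jaw": [jaw, ...]}. A call has exactly 8 rows; each row is the pose to reach, as a shift and turn from the pose commanded when the call began, along the tool's axes at that moment; what a row does not reach only later rows make up. A row lasts 1/8 s, in which the tool goes at most 62.5 mm and 10.7 degrees, less where a joint would pass 70% of its speed; a pose out of reach is approached as far as the arm can. A call with a gripper value outside its range is refused whole. The fingers move at their own pace and stop on an object; the grip force is fixed at half the most. Time passes only in rows, so rows that repeat a pose let the fingers close, or fill a call up. It gives the time, the measured TCP pose, the force, the opening and the grip force at its end, in the units of the state.
- ctrl.get_obs(): the state, without advancing time (a new reading comes with each control period).
- ctrl.camera(name): name is "side" or "top"; returns the picture (384x512x3 uint8, red, green, blue); there is no depth.
- ctrl.calibration(name): a dict with "camera_matrix" (3x3 intrinsics, pixels), "world_from_camera" (4x4, takes a point from camera to world coordinates). Camera axes: x right, y up, looking along -z (the intrinsics and any distortion apply to the point x, -y, -z); pixel columns grow to the right and rows downward; lengths in m; the calibration is good to about 2 mm. A picture is of the moment at which its call begins. calibration takes no time and is no camera call.
- ctrl.hand_in(): hands the job in; it is judged then, once.
The state is a dict: "time_s": time; "q": joint angles; "dq": joint speeds; "joint_efforts": joint torques, N m; "eef_pos": TCP position; "eef_rot": TCP orientation; "wrist_force": force on the tool from outside, world axes, zero at the start; "torque": the same for the moment, N m; "opening": opening from 0.0 (shut) to 1.0 (fully open); "grasp_force": force on a finger pad.
Only numpy, scipy, OpenCV 4.12 (cv2) and the standard library are available. Lean on these libraries where they do the work, as an engineer would, in place of code of your own. Each camera call takes 0.05 s, during which the arm holds its last target. There are 200 camera calls.

TASK

The black rubber boot heels in the packing tray stand packed together in order of size, and the one standing on the table is missing from the run. Gently slide the heels of the tray apart where it belongs, without lifting them out, feeling for where each side comes up firm against its end block, then slide the missing heel down into the gap until it stands on the tray floor, upright and in line with the others. The rubber marks under hard pressure, so never press the heels hard against one another, leave every heel standing, and leave the can, the tape core and the hammer alone.

Things in the scene. Friction and masses are not known exactly. Their poses are not given: they have to be found in the camera images.
- tray: Fixed plywood tray, 84 x 290 mm, floor 8 mm thick. Origin: centre of its underside, on the table. y axis: along the row, towards the shortest heel; x axis: across the row. Along both long sides a curb 6 mm wide, 8 mm high above the floor, 61 mm apart inside.
- tray_floor (a point): Middle of the tray floor's top, 8 mm above the table. A fixed end block (60 wide, 20 thick, 42 mm high) stands at each end of the row; blocks are not measured: 184.5 to 188 mm apart, as a pair up to 15 mm off the middle. The packed row (0.3 mm between faces) starts anywhere between them: each side has 0 to 30 mm of free way, sliding at 1 to 6 N, before it comes up firm.
- heel_4_c (a point): The heel to be put in: black rubber boot heel, 56 mm wide (its x axis), 26 mm thick (its y axis), 66 mm high with the two upper corners rounded (18 mm radius), flat vertical sides, 50 to 100 g. Stands upright on the table away from the tray. This point is its centre, 33 mm above its foot.
- heel_1_c (a point): Loose heel in the row, shortest: 56 (x, across the row) x 26 (y, along the row) x 48 mm high, else like heel_4, standing on the tray floor. This point is its centre, 24 mm above its foot; its y axis points along the row towards the short end.
- heel_2_c (a point): Loose heel in the row, second shortest: 56 (x, across the row) x 26 (y, along the row) x 54 mm high, else like heel_4, standing on the tray floor. This point is its centre, 27 mm above its foot; its y axis points along the row towards the short end.
- heel_3_c (a point): Loose heel in the row, third; short-side neighbour of the missing one: 56 (x, across the row) x 26 (y, along the row) x 60 mm high, else like heel_4, standing on the tray floor. This point is its centre, 30 mm above its foot; its y axis points along the row towards the short end.
- heel_5_c (a point): Loose heel in the row, fourth; tall-side neighbour of the missing one: 56 (x, across the row) x 26 (y, along the row) x 72 mm high, else like heel_4, standing on the tray floor. This point is its centre, 36 mm above its foot; its y axis points along the row towards the short end.
- heel_6_c (a point): Loose heel in the row, second tallest: 56 (x, across the row) x 26 (y, along the row) x 78 mm high, else like heel_4, standing on the tray floor. This point is its centre, 39 mm above its foot; its y axis points along the row towards the short end.
- heel_7_c (a point): Loose heel in the row, tallest: 56 (x, across the row) x 26 (y, along the row) x 84 mm high, else like heel_4, standing on the tray floor. This point is its centre, 42 mm above its foot; its y axis points along the row towards the short end.
- can_c (a point): Bystander: closed adhesive can, 64 mm diameter, 85 mm high; this point is its centre.
- tape_c (a point): Bystander: cardboard tape core lying flat, 90 mm outside diameter, 30 mm high; this point is its centre.
- hammer: Bystander: hammer lying on the table on the far side of the tray.
Mind the look-alikes: they are no part of the job. What is shaped like the part that bears heel_5_c but red is not meant.

How it is judged:
On the way, in this order (a step that is already met when the one before it is completed fails the run):
1. a gap wide enough for the missing heel is open between its two neighbours (their centres more than 52.9 mm apart) (distance between heel_3_c and heel_5_c above 0.0529 m), for 0.2 s.
2. the missing heel stands on the tray floor between its two neighbours (height (world z) of heel_4_c between 0.038 and 0.044 m and angle between heel_4_c's own z axis and vertical below 0.08 rad and x of heel_4_c in the frame of tray between -0.006 and 0.006 m and angle between the y axis of heel_4_c and the y axis of tray, either way round below 0.1 rad and distance between heel_4_c and heel_3_c below 0.034 m and distance between heel_4_c and heel_5_c below 0.034 m), for 0.1 s.
At the end, for the whole second after the job is handed in: All seven heels stand on the tray floor (height within 3 mm), upright within 0.08 rad, within 6 mm of the tray's middle line; the missing heel stands between its two size neighbours (centres within 34 mm of its own), in line with the row within 0.1 rad, at rest (all of step 2 and distance between heel_3_c and heel_5_c above 0.05 m and linear speed of heel_4 below 0.01 m/s and height (world z) of heel_1_c between 0.029 and 0.035 m and angle between each of heel_1_c, heel_2_c, heel_3_c, heel_5_c, heel_6_c, heel_7_c's own z axis and vertical below 0.08 rad and x of heel_1_c in the frame of tray between -0.006 and 0.006 m and height (world z) of heel_2_c between 0.032 and 0.038 m and x of heel_2_c in the frame of tray between -0.006 and 0.006 m and height (world z) of heel_3_c between 0.035 and 0.041 m and x of heel_3_c in the frame of tray between -0.006 and 0.006 m and height (world z) of heel_5_c between 0.041 and 0.047 m and x of heel_5_c in the frame of tray between -0.006 and 0.006 m and height (world z) of heel_6_c between 0.044 and 0.05 m and x of heel_6_c in the frame of tray between -0.006 and 0.006 m and height (world z) of heel_7_c between 0.047 and 0.053 m and x of heel_7_c in the frame of tray between -0.006 and 0.006 m); the robot touches nothing.
It fails at once if two heels are pressed together with more than 32 N (contact force between heel_1 and heel_2 above 32 N or contact force between heel_2 and heel_3 above 32 N or contact force between heel_3 and heel_4 above 32 N or contact force between any of heel_4, heel_3 and heel_5 above 32 N or contact force between heel_5 and heel_6 above 32 N or contact force between heel_6 and heel_7 above 32 N).
It fails at once if the can, the tape core or the hammer is moved by more than 25 mm (distance of any of can_c, tape_c, hammer from where it was at the start of the episode above 0.025 m).
It fails at once if a heel of the row is lifted out of the tray or tipped over (height (world z) of heel_1_c above 0.047 m or height (world z) of heel_2_c above 0.05 m or height (world z) of heel_3_c above 0.053 m or height (world z) of heel_5_c above 0.059 m or height (world z) of heel_6_c above 0.062 m or height (world z) of heel_7_c above 0.065 m or angle between any of heel_1_c, heel_2_c, heel_3_c, heel_5_c, heel_6_c, heel_7_c's own z axis and vertical above 0.5 rad).
It also fails if it takes over 72 s, if anything falls off the work surface, if the arm or the gripper's body presses on something with over 40 N, if the wrist force passes 120 N, or if a joint passes its speed limit or range.

## Working session

There is one attempt and no reset: what is moved stays moved. The work goes in short steps, Python scripts to look and compute and a tool call to move; the robot and the scene stay as the last step left them, time stands still between calls to the robot, and variables do not carry over. Pictures are saved under pics/ and viewed, at most 10 in all, crops included, and the job is handed in when it is done.

Besides the shell and the picture viewer there is one more tool, called by a JSON object that holds its "op" and its "data". send_rows: Moves the arm, as the interface text tells. Its arguments: {"type":"object","properties":{"dr":{"type":"array","items":{"type":"array","items":{"type":"number"}}},"xyz":{"type":"array","items":{"type":"array","items":{"type":"number"}}},"jaw":{"type":"array","items":{"type":"number"}}},"required":["dr","xyz","jaw"]}

```bash
mkdir -p pics; ls
python3 - <<'E'
from bench import ctrl
import cv2,numpy as np
for n in("top","side"):
    im=ctrl.camera(n); cv2.imwrite(f"pics/{n}0.png",cv2.cvtColor(im,cv2.COLOR_RGB2BGR))
    c=ctrl.calibration(n); print(n,c)
o=ctrl.get_obs(); print(ctrl.tip_extent,o)
E
```

```text
pics
top {'camera_matrix': array([[421.47717202,   0.        , 251.32545405],
       [  0.        , 421.47717202, 186.4890564 ],
       [  0.        ,   0.        ,   1.        ]]), 'world_from_camera': array([[-7.50685338e-05,  9.90763778e-01, -1.35599156e-01,
         4.19176962e-01],
       [-9.99974506e-01,  8.93824320e-04,  7.08437580e-03,
         5.85010483e-03],
       [ 7.14014476e-03,  1.35596231e-01,  9.90738452e-01,
         1.07421030e+00],
       [ 0.00000000e+00,  0.00000000e+00,  0.00000000e+00,
         1.00000000e+00]])}
side {'camera_matrix': array([[461.28739672,   0.        , 254.5945411 ],
       [  0.        , 461.28739672, 203.78320552],
       [  0.        ,   0.        ,   1.        ]]), 'world_from_camera': array([[-0.95493811,  0.16074366, -0.24950889,  0.31065041],
       [-0.29590695, -0.5809564 ,  0.75824056,  0.82093876],
       [-0.02307143,  0.79790422,  0.60234257,  0.69761071],
       [ 0.        ,  0.        ,  0.        ,  1.        ]])}
0.019 {'time_s': 0.1, 'q': array([-1.55028401e+00,  1.81487639e-01,  1.60791176e+00,  1.53582493e-05,
        1.35376316e+00, -2.06276898e-01]), 'dq': array([-0.0011264 , -0.00140931, -0.00423027, -0.00073762, -0.00146047,
        0.00026667]), 'joint_efforts': array([-8.09510880e-05, -4.45878875e+01, -3.52239919e+01, -2.02508581e-04,
        4.11685556e-03,  1.32592454e-06]), 'eef_pos': array([ 0.1293137 , -0.55980017,  0.24946064]), 'eef_rot': array([-7.80873471e-04,  9.93577599e-01,  1.13150071e-01,  8.02687451e-05]), 'wrist_force': array([ 0.11137361, -0.13728414,  0.18489501]), 'torque': array([-0.01296225,  0.0142771 , -0.01783398]), 'grasp_force': 0.0, 'opening': 1.0030523593617358}
```

View pics/top0.png

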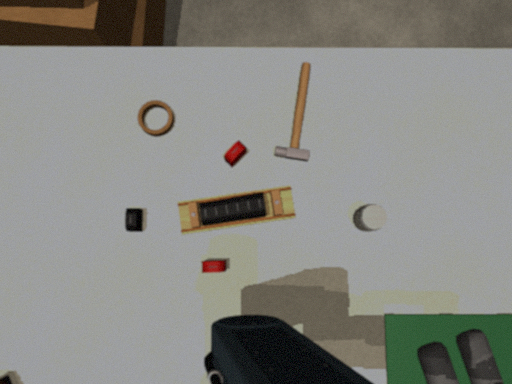

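View pics/side0.png

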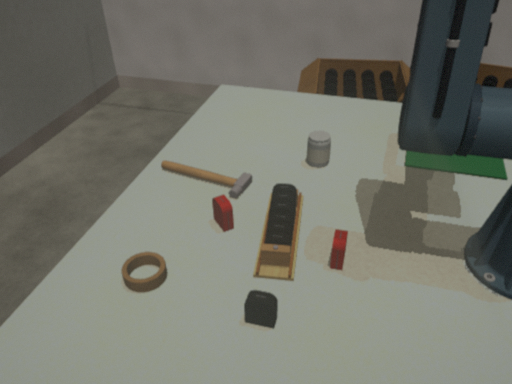

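The top view shows a black heel at (134,219), the tray with its black row between (178,215) and (295,200), and red look-alikes at (235,153) and (213,266). It also shows the can (370,217), the core (156,118) and the hammer (300,110). In the side view the black heel is at (261,308) and the tray runs from (285,190) to (275,265).

Candidates for the missing heel are the black one at top (134,219) / side (261,308), the red one at (235,153) and the red one at (213,266). Only the black one fits, and I'll check it in a crop.

```bash
cat > h.py <<'E'
import cv2,numpy as np
from bench import ctrl
def ray(n,u,v):
    c=ctrl.calibration(n);K=c["camera_matrix"];T=c["world_from_camera"]
    d=T[:3,:3]@np.array([(u-K[0,2])/K[0,0],-(v-K[1,2])/K[1,1],-1]);return T[:3,3],d
def plane(n,u,v,z):
    o,d=ray(n,u,v);return o+d*(z-o[2])/d[2]
def proj(n,p):
    c=ctrl.calibration(n);K=c["camera_matrix"];T=c["world_from_camera"]
    q=T[:3,:3].T@(np.asarray(p,float)-T[:3,3]);return np.array([K[0,2]+K[0,0]*q[0]/-q[2],K[1,2]+K[1,1]*-q[1]/-q[2]])
def two(a,b):
    (o1,d1),(o2,d2)=ray("top",*a),ray("side",*b)
    s=np.linalg.lstsq(np.c_[d1,-d2],o2-o1,rcond=None)[0];p,q=o1+s[0]*d1,o2+s[1]*d2
    return (p+q)/2,np.linalg.norm(p-q)
def grab(n):return cv2.cvtColor(ctrl.camera(n),cv2.COLOR_RGB2BGR)
E
python3 - <<'E'
from h import *
t=cv2.imread("pics/top0.png");s=cv2.imread("pics/side0.png")
R=lambda im,x,y,w,h,k:cv2.resize(im[y:y+h,x:x+w],None,fx=k,fy=k,interpolation=cv2.INTER_CUBIC)
a=R(t,110,175,200,75,4)
b=R(s,230,175,100,160,3.2)
c=np.zeros((300,800,3),np.uint8);c[:]=a
cv2.imwrite("pics/cropt.png",a)
b=R(s,225,175,90,75,6)
d=R(s,235,280,60,50,5)
o=np.zeros((450,800,3),np.uint8);o[:,:540]=b;o[:250,540:800]=d[:,:260]
cv2.imwrite("pics/crops.png",o)
E
```

```text
(no output)
```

View pics/cropt.png

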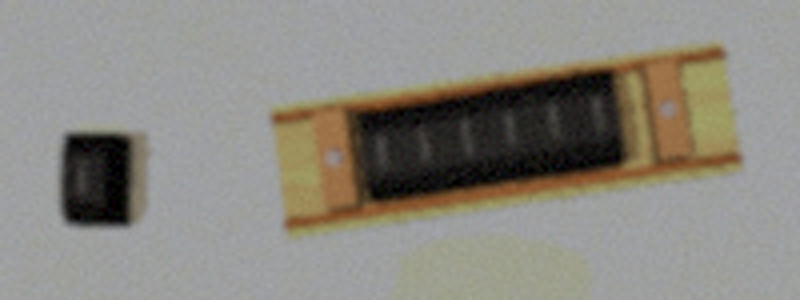

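View pics/crops.png

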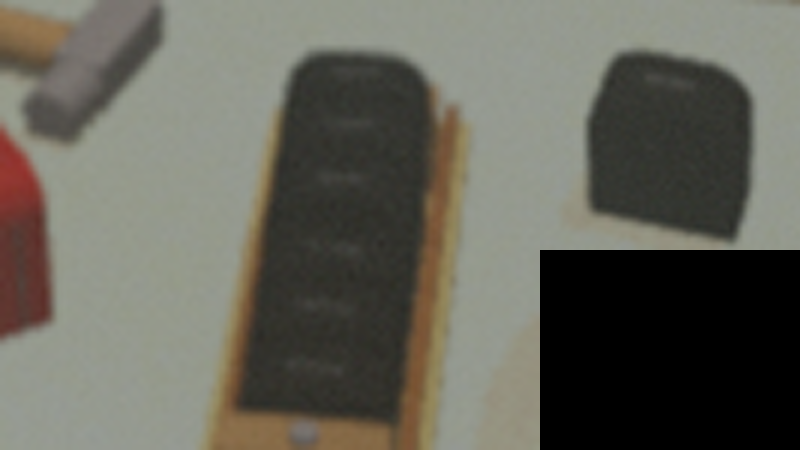

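The crops show one free black heel with rounded upper corners, top (131,219), so it is the right one. The row has six black heels packed near the left block, with the short end at world +y, next to the side camera. A free gap shows at the right-hand (tall) block, and the block screws are at top (193,214) and (277,202).

Run:
```python
from h import *
np.set_printoptions(precision=4,suppress=True)
t=cv2.imread("pics/top0.png");s=cv2.imread("pics/side0.png")
f=lambda x,y:(110+(x+.5)/4-.5,175+(y+.5)/4-.5)
A=plane("top",*f(334,158),.05);B=plane("top",*f(668,110),.05)
print("screws",A,B,np.linalg.norm(A-B))
d=(A-B)/np.linalg.norm(A-B);print("rowdir ang from +y toward -x",np.arctan2(-d[0],d[1]))
# tray outer corners
for p,z in [((274,113),.008),((289,230),.008),((723,47),.008),((741,163),.008)]:print("corner",plane("top",*f(*p),z))
# highlights of row heels
for i,x,y in [(1,382,150),(2,424,143),(3,467,136),(5,510,130),(6,553,122),(7,597,112)]:
    h=.008+.042+.006*i; p=plane("top",*f(x,y),h); print(i,p,"along",(p-B)@d)
print("row ends: left top z56",plane("top",*f(358,150),.056),"right z92/8",plane("top",*f(617,110),.092),plane("top",*f(627,118),.008))
for e in(358,):print("left along",(plane("top",*f(358,153),.056)-B)@d)
print("right along",(plane("top",*f(626,118),.008)-B)@d,(plane("top",*f(612,118),.092)-B)@d)
print("B block inner",(plane("top",*f(648,113),.05)-B)@d, "A inner",(plane("top",*f(350,155),.05)-B)@d)
for n,im,(x,y,w,h) in(("top",t,(115,195,40,45)),("side",s,(235,280,55,55))):
    g=cv2.cvtColor(im,cv2.COLOR_BGR2GRAY)[y:y+h,x:x+w]
    m=(cv2.resize(g,None,fx=4,fy=4,interpolation=cv2.INTER_CUBIC)<85).astype(np.uint8)
    c=max(cv2.findContours(m,0,1)[0],key=cv2.contourArea)
    r=cv2.minAreaRect(c);bx=(cv2.boxPoints(r)+.5)/4-.5+[x,y];print(n,r[1],r[2]);print(bx)
    if n=="top":
        for b in bx:print(plane("top",*b,0),plane("top",*b,.066),plane("top",*b,.048))
    else:
        cc=(c[:,0]+.5)/4-.5+[x,y]
        for k in(cc[:,0].argmin(),cc[:,0].argmax(),cc[:,1].argmax(),(cc[:,0]-cc[:,1]).argmin(),(cc[:,0]+cc[:,1]).argmax()):print(cc[k],plane("side",*cc[k],0))
print(f(85,178),plane("top",*f(85,178),.066))
```

```text
screws [0.4915 0.1399 0.05  ] [ 0.5209 -0.0632  0.05  ] 0.20523325672668705
rowdir ang from +y toward -x 0.14371885473688256
corner [0.523  0.1839 0.008 ]
corner [0.4492 0.1728 0.008 ]
corner [ 0.5655 -0.1016  0.008 ]
corner [ 0.4914 -0.112   0.008 ]
1 [0.4959 0.1102 0.056 ] along 0.17524184562875822
2 [0.4997 0.0844 0.062 ] along 0.14919279847139869
3 [0.5034 0.0583 0.068 ] along 0.12281698284537108
5 [0.506  0.0323 0.08  ] along 0.09671211672195679
6 [0.5102 0.0069 0.086 ] along 0.07095262978456174
7 [ 0.5155 -0.0188  0.092 ] along 0.04471240500950608
row ends: left top z56 [0.4959 0.1247 0.056 ] right z92/8 [ 0.5167 -0.0305  0.092 ] [ 0.5199 -0.04    0.008 ]
left along 0.18980899289908548
right along 0.023774428898289665 0.036541900006466455
B block inner 0.012362165882727027 A inner 0.19539741997065782
top (91.0, 70.0) 90.0
[[125.125 208.125]
 [142.625 208.125]
 [142.625 230.875]
 [125.125 230.875]]
[0.5102 0.3199 0.    ] [0.5046 0.3006 0.066 ] [0.5062 0.3058 0.048 ]
[0.5103 0.2754 0.    ] [0.5047 0.2588 0.066 ] [0.5062 0.2633 0.048 ]
[0.4526 0.2733 0.    ] [0.4505 0.2569 0.066 ] [0.4511 0.2614 0.048 ]
[0.4525 0.3175 0.    ] [0.4505 0.2984 0.066 ] [0.4511 0.3036 0.048 ]
side (135.32012939453125, 133.94732666015625) 11.309932708740234
[[240.9038 321.2308]
 [247.4712 288.3942]
 [280.6442 295.0288]
 [274.0769 327.8654]]
[244.375 303.875] [0.5229 0.2578 0.    ]
[276.625 307.375] [0.4602 0.2488 0.    ]
[272.375 327.375] [ 0.4555  0.2967 -0.    ]
[245.125 321.125] [0.5085 0.2971 0.    ]
[273.125 327.125] [0.4543 0.2957 0.    ]
(130.875, 219.125) [0.4784 0.2858 0.066 ]
```

```bash
cat >> h.py <<'E'
from scipy.spatial.transform import Rotation as Ro
B=np.array([.5212,-.0632]);d=np.array([-.1432,.9897]);e=np.array([.9897,.1432])
def go(pos,yaw=.1437):
    o=ctrl.get_obs();q=o["eef_rot"];R=Ro.from_quat(np.r_[q[1:],q[0]])
    y=np.array([np.cos(yaw),np.sin(yaw),0]);z=np.array([0,0,-1.]);T=Ro.from_matrix(np.c_[np.cross(y,z),y,z])
    print("xyz cm",np.round(R.inv().apply(np.array(pos)-o["eef_pos"])*100,3),"dr",np.round(np.degrees((R.inv()*T).as_rotvec())/6,3),"t",o["time_s"])
def at(s,z,de=0):return np.r_[B+d*s+e*de,z]
E
python3 -c "
from h import *
print(at(.0967,.1));go(at(.0967,.15));go(at(.0967,.045))"
```

```text
[0.50735256 0.03250399 0.1       ]
xyz cm [ 50.15  -49.198  10.038] dr [-9.0000e-03 -1.3000e-02 -1.4207e+01] t 0.1
xyz cm [ 50.147 -49.182  20.538] dr [-9.0000e-03 -1.3000e-02 -1.4207e+01] t 0.1
```

{"op": "send_rows", "data": {"dr": [[0,0,-14.2],[0,0,-14.2],[0,0,-14.2],[0,0,-14.2],[0,0,-14.2],[0,0,-14.2],[0,0,-14.2],[0,0,-14.2]], "xyz": [[50.15,-49.2,10],[50.15,-49.2,10],[50.15,-49.2,10],[50.15,-49.2,10],[50.15,-49.2,10],[50.15,-49.2,10],[50.15,-49.2,10],[50.15,-49.2,10]], "jaw": [100,100,100,100,100,100,100,100]}}

```text
time_s: 1.1
eef_pos: [0.3963, -0.1412, 0.1796]
eef_rot: [0.0, 0.653, 0.758, 0.0]
wrist_force: [1.4, -0.9, 0.4]
opening: 1.0
grasp_force: 0.0
```

```bash
python3 -c "
from h import *
go(at(.0967,.15))"
```

```text
xyz cm [15.536 13.55   2.963] dr [0.004 0.005 0.047] t 1.1
```

{"op": "send_rows", "data": {"dr": [[0,0,0],[0,0,0],[0,0,0],[0,0,0],[0,0,0],[0,0,0],[0,0,0],[0,0,0]], "xyz": [[6,5.2,1.2],[12,10.4,2.4],[14.5,12.5,2.9],[14.5,12.5,2.9],[14.5,12.5,2.9],[14.5,12.5,2.9],[14.5,12.5,2.9],[14.5,12.5,2.9]], "jaw": [100,100,100,100,100,100,100,100]}}

```text
time_s: 2.1
eef_pos: [0.4987, 0.0173, 0.1511]
eef_rot: [0.0, 0.655, 0.755, 0.0]
wrist_force: [0.1, 0.1, 0.7]
opening: 0.999
grasp_force: 0.0
```

Run:
```python
from h import *
go(at(.0967,.045))
cv2.imwrite("pics/top1.png",cv2.resize(grab("top")[160:260,150:330],None,fx=4,fy=4,interpolation=cv2.INTER_CUBIC))
```

```text
xyz cm [ 1.383  1.069 10.615] dr [ 0.005  0.002 -0.023] t 2.1
```

{"op": "send_rows", "data": {"dr": [[0,0,0],[0,0,0],[0,0,0],[0,0,0],[0,0,0],[0,0,0],[0,0,0],[0,0,0]], "xyz": [[1.38,1.07,0],[1.38,1.07,0],[1.38,1.07,4],[1.38,1.07,7],[1.38,1.07,9],[1.38,1.07,10.2],[1.38,1.07,10.6],[1.38,1.07,10.6]], "jaw": [100,100,100,100,100,100,100,100]}}

```text
time_s: 3.15
eef_pos: [0.5077, 0.0335, 0.0452]
eef_rot: [0.0, 0.655, 0.756, 0.0]
wrist_force: [-0.5, -0.5, 0.2]
opening: 1.002
grasp_force: 0.0
```

Run:
```python
from h import *
go(at(.0967,.045))
a=cv2.resize(grab("top")[160:260,160:310],None,fx=4,fy=4,interpolation=cv2.INTER_CUBIC)
cv2.imwrite("pics/top2.png",a)
```

```text
xyz cm [-0.093 -0.05   0.018] dr [ 0.005  0.002 -0.005] t 3.15
```

{"op": "send_rows", "data": {"dr": [[0,0,0],[0,0,0],[0,0,0],[0,0,0],[0,0,0],[0,0,0],[0,0,0],[0,0,0]], "xyz": [[-0.15,-0.05,0],[-0.15,-0.05,0],[-0.15,-0.05,0],[-0.15,-0.05,0],[-0.15,-0.05,0],[-0.15,-0.05,0],[-0.15,-0.05,0],[-0.15,-0.05,0]], "jaw": [100,90,80,70,60,50,50,50]}}

```text
time_s: 4.2
eef_pos: [0.5074, 0.0319, 0.0451]
eef_rot: [0.0, 0.655, 0.756, 0.0]
wrist_force: [-0.0, -0.0, 5.2]
opening: 0.646
grasp_force: 63.8
```

Run:
```python
from h import *
go(at(.0967,.045)); o=ctrl.get_obs();print(o["opening"],o["grasp_force"],o["wrist_force"],np.r_[e,0]@o["wrist_force"])
```

```text
xyz cm [0.064 0.006 0.013] dr [ 0.005  0.002 -0.006] t 4.2
0.6456776878721262 63.779431879520416 [-0.04316574 -0.01620281  5.24424082] -0.045041374443360274
```

{"op": "send_rows", "data": {"dr": [[0,0,0],[0,0,0],[0,0,0],[0,0,0],[0,0,0],[0,0,0],[0,0,0],[0,0,0]], "xyz": [[-0.2,0,0],[-0.4,0,0],[-0.6,0,0],[-0.8,0,0],[-1.0,0,0],[-1.2,0,0],[-1.4,0,0],[-1.4,0,0]], "jaw": [50,50,50,50,50,50,50,50]}}

```text
time_s: 5.2
eef_pos: [0.5092, 0.0187, 0.0451]
eef_rot: [-0.0, 0.655, 0.756, 0.001]
wrist_force: [-0.4, 4.1, 6.5]
opening: 0.649
grasp_force: 64.0
```

{"op": "send_rows", "data": {"dr": [[0,0,0],[0,0,0],[0,0,0],[0,0,0],[0,0,0],[0,0,0],[0,0,0],[0,0,0]], "xyz": [[-0.04,0,0],[-0.08,0,0],[-0.12,0,0],[-0.16,0,0],[-0.2,0,0],[-0.2,0,0],[-0.2,0,0],[-0.2,0,0]], "jaw": [50,50,50,50,50,50,50,50]}}

```text
time_s: 6.2
eef_pos: [0.5095, 0.017, 0.0451]
eef_rot: [-0.0, 0.655, 0.756, 0.001]
wrist_force: [-0.7, 3.5, 7.1]
opening: 0.648
grasp_force: 63.9
```

{"op": "send_rows", "data": {"dr": [[0,0,0],[0,0,0],[0,0,0],[0,0,0],[0,0,0],[0,0,0],[0,0,0],[0,0,0]], "xyz": [[-0.03,0,0],[-0.06,0,0],[-0.09,0,0],[-0.12,0,0],[-0.15,0,0],[-0.15,0,0],[-0.15,0,0],[-0.15,0,0]], "jaw": [50,50,50,50,50,50,50,50]}}

```text
time_s: 7.2
eef_pos: [0.5097, 0.0155, 0.0451]
eef_rot: [-0.0, 0.655, 0.756, 0.001]
wrist_force: [-0.5, 4.3, 7.6]
opening: 0.65
grasp_force: 63.9
```

{"op": "send_rows", "data": {"dr": [[0,0,0],[0,0,0],[0,0,0],[0,0,0],[0,0,0],[0,0,0],[0,0,0],[0,0,0]], "xyz": [[-0.02,0,0],[-0.04,0,0],[-0.06,0,0],[-0.08,0,0],[-0.1,0,0],[-0.1,0,0],[-0.1,0,0],[-0.1,0,0]], "jaw": [50,50,50,50,50,50,50,50]}}

```text
time_s: 8.2
eef_pos: [0.5098, 0.0145, 0.0451]
eef_rot: [-0.0, 0.655, 0.756, 0.001]
wrist_force: [-0.6, 3.9, 6.2]
opening: 0.645
grasp_force: 64.0
```

{"op": "send_rows", "data": {"dr": [[0,0,0],[0,0,0],[0,0,0],[0,0,0],[0,0,0],[0,0,0],[0,0,0],[0,0,0]], "xyz": [[-0.02,0,0],[-0.04,0,0],[-0.06,0,0],[-0.08,0,0],[-0.1,0,0],[-0.1,0,0],[-0.1,0,0],[-0.1,0,0]], "jaw": [50,50,50,50,50,50,50,50]}}

```text
time_s: 9.2
eef_pos: [0.5099, 0.0136, 0.0451]
eef_rot: [-0.0, 0.655, 0.756, 0.001]
wrist_force: [-0.6, 5.0, 7.7]
opening: 0.647
grasp_force: 64.0
```

{"op": "send_rows", "data": {"dr": [[0,0,0],[0,0,0],[0,0,0],[0,0,0],[0,0,0],[0,0,0],[0,0,0],[0,0,0]], "xyz": [[-0.02,0,0],[-0.04,0,0],[-0.06,0,0],[-0.08,0,0],[-0.08,0,0],[-0.08,0,0],[-0.08,0,0],[-0.08,0,0]], "jaw": [50,50,50,50,50,50,50,50]}}

```text
time_s: 10.2
eef_pos: [0.5101, 0.0128, 0.0451]
eef_rot: [-0.0, 0.655, 0.756, 0.001]
wrist_force: [-0.2, 5.0, 6.8]
opening: 0.646
grasp_force: 64.0
```

{"op": "send_rows", "data": {"dr": [[0,0,0],[0,0,0],[0,0,0],[0,0,0],[0,0,0],[0,0,0],[0,0,0],[0,0,0]], "xyz": [[-0.02,0,0],[-0.04,0,0],[-0.06,0,0],[-0.08,0,0],[-0.08,0,0],[-0.08,0,0],[-0.08,0,0],[-0.08,0,0]], "jaw": [50,50,50,50,50,50,50,50]}}

```text
time_s: 11.2
eef_pos: [0.5101, 0.0121, 0.0451]
eef_rot: [-0.0, 0.655, 0.756, 0.001]
wrist_force: [-0.5, 4.5, 7.3]
opening: 0.648
grasp_force: 64.0
```

{"op": "send_rows", "data": {"dr": [[0,0,0],[0,0,0],[0,0,0],[0,0,0],[0,0,0],[0,0,0],[0,0,0],[0,0,0]], "xyz": [[-0.02,0,0],[-0.04,0,0],[-0.06,0,0],[-0.06,0,0],[-0.06,0,0],[-0.06,0,0],[-0.06,0,0],[-0.06,0,0]], "jaw": [50,50,50,50,50,50,50,50]}}

```text
time_s: 12.2
eef_pos: [0.5102, 0.0114, 0.0451]
eef_rot: [-0.0, 0.655, 0.756, 0.001]
wrist_force: [-1.0, 5.4, 6.9]
opening: 0.648
grasp_force: 64.0
```

{"op": "send_rows", "data": {"dr": [[0,0,0],[0,0,0],[0,0,0],[0,0,0],[0,0,0],[0,0,0],[0,0,0],[0,0,0]], "xyz": [[-0.02,0,0],[-0.04,0,0],[-0.06,0,0],[-0.08,0,0],[-0.08,0,0],[-0.08,0,0],[-0.08,0,0],[-0.08,0,0]], "jaw": [50,50,50,50,50,50,50,50]}}

```text
time_s: 13.2
eef_pos: [0.5103, 0.0107, 0.0451]
eef_rot: [-0.0, 0.655, 0.756, 0.001]
wrist_force: [-1.3, 5.4, 6.1]
opening: 0.647
grasp_force: 64.0
```

{"op": "send_rows", "data": {"dr": [[0,0,0],[0,0,0],[0,0,0],[0,0,0],[0,0,0],[0,0,0],[0,0,0],[0,0,0]], "xyz": [[-0.02,0,0],[-0.04,0,0],[-0.06,0,0],[-0.08,0,0],[-0.08,0,0],[-0.08,0,0],[-0.08,0,0],[-0.08,0,0]], "jaw": [50,50,50,50,50,50,50,50]}}

```text
time_s: 14.2
eef_pos: [0.5104, 0.0105, 0.0451]
eef_rot: [-0.001, 0.655, 0.756, 0.001]
wrist_force: [-1.1, 8.6, 7.0]
opening: 0.652
grasp_force: 64.2
```

{"op": "send_rows", "data": {"dr": [[0,0,0],[0,0,0],[0,0,0],[0,0,0],[0,0,0],[0,0,0],[0,0,0],[0,0,0]], "xyz": [[-0.02,0,0],[-0.04,0,0],[-0.05,0,0],[-0.05,0,0],[-0.05,0,0],[-0.05,0,0],[-0.05,0,0],[-0.05,0,0]], "jaw": [50,50,50,50,50,50,50,50]}}

```text
time_s: 15.2
eef_pos: [0.5104, 0.0105, 0.0451]
eef_rot: [-0.001, 0.655, 0.756, 0.001]
wrist_force: [-0.0, 10.3, 8.8]
opening: 0.65
grasp_force: 64.3
```

{"op": "send_rows", "data": {"dr": [[0,0,0],[0,0,0],[0,0,0],[0,0,0],[0,0,0],[0,0,0],[0,0,0],[0,0,0]], "xyz": [[0.1,0,0],[0.12,0,0],[0.12,0,0],[0.12,0,0],[0.12,0,-2],[0.12,0,-5],[0.12,0,-8],[0.12,0,-9]], "jaw": [100,100,100,100,100,100,100,100]}}

```text
time_s: 16.2
eef_pos: [0.5115, 0.0092, 0.1366]
eef_rot: [0.001, 0.655, 0.756, 0.001]
wrist_force: [-0.7, 0.3, -0.6]
opening: 0.999
grasp_force: 0.0
```

Run:
```python
from h import *
go(at(.1228,.13));go(at(.1228,.04))
t=grab("side");cv2.imwrite("pics/side3.png",cv2.resize(t[160:290,215:330],None,fx=4.5,fy=4.5,interpolation=cv2.INTER_CUBIC))
```

```text
xyz cm [ 4.976 -0.08   0.657] dr [ 0.031  0.011 -0.008] t 16.2
xyz cm [ 4.986 -0.109  9.657] dr [ 0.031  0.011 -0.008] t 16.2
```

View pics/side3.png

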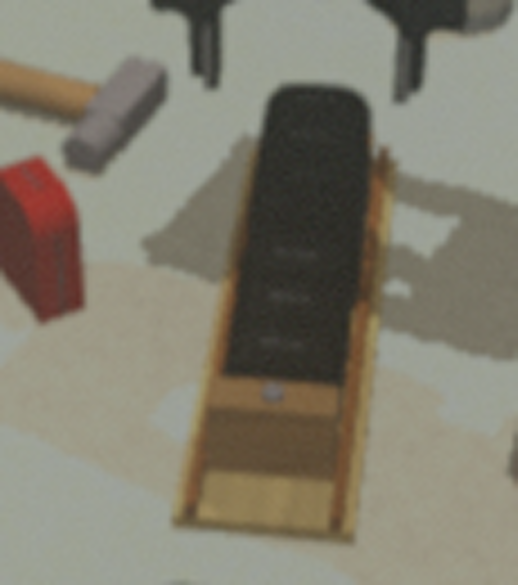

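The three short heels have not moved (heel 3's highlight is at side (281,216), as before). The gap now lies behind heel 3.

{"op": "send_rows", "data": {"dr": [[0,0,0],[0,0,0],[0,0,0],[0,0,0],[0,0,0],[0,0,0],[0,0,0],[0,0,0]], "xyz": [[3,-0.08,0],[4.88,-0.08,0],[4.88,-0.08,1],[4.88,-0.08,4],[4.88,-0.08,7],[4.88,-0.08,9],[4.88,-0.08,9.6],[4.88,-0.08,9.6]], "jaw": [100,100,100,100,100,100,100,100]}}

```text
time_s: 17.25
eef_pos: [0.5023, 0.0575, 0.0383]
eef_rot: [-0.0, 0.655, 0.756, -0.0]
wrist_force: [-0.0, 0.3, 0.5]
opening: 0.999
grasp_force: 0.0
```

Run:
```python
from h import *
go(at(.1218,.04))
```

```text
xyz cm [-0.035  0.144 -0.17 ] dr [-0.011 -0.002 -0.008] t 17.25
```

{"op": "send_rows", "data": {"dr": [[0,0,0],[0,0,0],[0,0,0],[0,0,0],[0,0,0],[0,0,0],[0,0,0],[0,0,0]], "xyz": [[-0.03,0.14,-0.15],[-0.03,0.14,-0.15],[-0.03,0.14,-0.15],[-0.03,0.14,-0.15],[-0.03,0.14,-0.15],[-0.03,0.14,-0.15],[-0.03,0.14,-0.15],[-0.03,0.14,-0.15]], "jaw": [100,90,80,70,60,50,50,50]}}

```text
time_s: 18.25
eef_pos: [0.5044, 0.0576, 0.0408]
eef_rot: [0.0, 0.655, 0.756, 0.0]
wrist_force: [0.6, 0.5, 5.3]
opening: 0.647
grasp_force: 64.1
```

{"op": "send_rows", "data": {"dr": [[0,0,0],[0,0,0],[0,0,0],[0,0,0],[0,0,0],[0,0,0],[0,0,0],[0,0,0]], "xyz": [[0.06,0,0],[0.12,0,0],[0.18,0,0],[0.24,0,0],[0.3,0,0],[0.3,0,0],[0.3,0,0],[0.3,0,0]], "jaw": [50,50,50,50,50,50,50,50]}}

```text
time_s: 19.25
eef_pos: [0.5043, 0.0602, 0.0408]
eef_rot: [0.001, 0.655, 0.756, 0.0]
wrist_force: [0.5, -2.5, 4.5]
opening: 0.646
grasp_force: 64.1
```

{"op": "send_rows", "data": {"dr": [[0,0,0],[0,0,0],[0,0,0],[0,0,0],[0,0,0],[0,0,0],[0,0,0],[0,0,0]], "xyz": [[0.03,0,0],[0.06,0,0],[0.09,0,0],[0.12,0,0],[0.12,0,0],[0.12,0,0],[0.12,0,0],[0.12,0,0]], "jaw": [50,50,50,50,50,50,50,50]}}

```text
time_s: 20.25
eef_pos: [0.5041, 0.0613, 0.0408]
eef_rot: [0.001, 0.655, 0.756, 0.0]
wrist_force: [0.2, -2.6, 4.3]
opening: 0.644
grasp_force: 64.1
```

{"op": "send_rows", "data": {"dr": [[0,0,0],[0,0,0],[0,0,0],[0,0,0],[0,0,0],[0,0,0],[0,0,0],[0,0,0]], "xyz": [[0.02,0,0],[0.04,0,0],[0.06,0,0],[0.08,0,0],[0.08,0,0],[0.08,0,0],[0.08,0,0],[0.08,0,0]], "jaw": [50,50,50,50,50,50,50,50]}}

```text
time_s: 21.25
eef_pos: [0.504, 0.0621, 0.0408]
eef_rot: [0.001, 0.655, 0.756, 0.0]
wrist_force: [0.7, -2.5, 4.7]
opening: 0.638
grasp_force: 64.1
```

{"op": "send_rows", "data": {"dr": [[0,0,0],[0,0,0],[0,0,0],[0,0,0],[0,0,0],[0,0,0],[0,0,0],[0,0,0]], "xyz": [[0.02,0,0],[0.04,0,0],[0.06,0,0],[0.08,0,0],[0.08,0,0],[0.08,0,0],[0.08,0,0],[0.08,0,0]], "jaw": [50,50,50,50,50,50,50,50]}}

```text
time_s: 22.25
eef_pos: [0.5039, 0.0629, 0.0408]
eef_rot: [0.001, 0.655, 0.756, 0.0]
wrist_force: [1.5, -3.7, 4.8]
opening: 0.645
grasp_force: 64.1
```

{"op": "send_rows", "data": {"dr": [[0,0,0],[0,0,0],[0,0,0],[0,0,0],[0,0,0],[0,0,0],[0,0,0],[0,0,0]], "xyz": [[0.02,0,0],[0.04,0,0],[0.06,0,0],[0.08,0,0],[0.08,0,0],[0.08,0,0],[0.08,0,0],[0.08,0,0]], "jaw": [50,50,50,50,50,50,50,50]}}

```text
time_s: 23.25
eef_pos: [0.5038, 0.0637, 0.0408]
eef_rot: [0.001, 0.655, 0.756, 0.0]
wrist_force: [0.8, -2.7, 5.1]
opening: 0.646
grasp_force: 64.1
```

{"op": "send_rows", "data": {"dr": [[0,0,0],[0,0,0],[0,0,0],[0,0,0],[0,0,0],[0,0,0],[0,0,0],[0,0,0]], "xyz": [[0.02,0,0],[0.04,0,0],[0.06,0,0],[0.08,0,0],[0.08,0,0],[0.08,0,0],[0.08,0,0],[0.08,0,0]], "jaw": [50,50,50,50,50,50,50,50]}}

```text
time_s: 24.25
eef_pos: [0.5037, 0.0645, 0.0408]
eef_rot: [0.001, 0.655, 0.756, 0.0]
wrist_force: [0.8, -2.3, 5.6]
opening: 0.642
grasp_force: 64.1
```

{"op": "send_rows", "data": {"dr": [[0,0,0],[0,0,0],[0,0,0],[0,0,0],[0,0,0],[0,0,0],[0,0,0],[0,0,0]], "xyz": [[0.02,0,0],[0.04,0,0],[0.06,0,0],[0.08,0,0],[0.08,0,0],[0.08,0,0],[0.08,0,0],[0.08,0,0]], "jaw": [50,50,50,50,50,50,50,50]}}

```text
time_s: 25.25
eef_pos: [0.5036, 0.065, 0.0408]
eef_rot: [0.001, 0.655, 0.756, 0.0]
wrist_force: [1.3, -4.0, 4.9]
opening: 0.65
grasp_force: 64.2
```

{"op": "send_rows", "data": {"dr": [[0,0,0],[0,0,0],[0,0,0],[0,0,0],[0,0,0],[0,0,0],[0,0,0],[0,0,0]], "xyz": [[0.02,0,0],[0.04,0,0],[0.06,0,0],[0.08,0,0],[0.08,0,0],[0.08,0,0],[0.08,0,0],[0.08,0,0]], "jaw": [50,50,50,50,50,50,50,50]}}

```text
time_s: 26.25
eef_pos: [0.5036, 0.0651, 0.0408]
eef_rot: [0.001, 0.655, 0.756, -0.0]
wrist_force: [0.2, -8.5, 3.8]
opening: 0.644
grasp_force: 64.2
```

{"op": "send_rows", "data": {"dr": [[0,0,0],[0,0,0],[0,0,0],[0,0,0],[0,0,0],[0,0,0],[0,0,0],[0,0,0]], "xyz": [[-0.06,0,0],[-0.08,0,0],[-0.08,0,0],[-0.08,0,0],[-0.08,0,-2],[-0.08,0,-5],[-0.08,0,-8],[-0.08,0,-10]], "jaw": [100,100,100,100,100,100,100,100]}}

```text
time_s: 27.25
eef_pos: [0.5032, 0.0659, 0.1418]
eef_rot: [0.001, 0.655, 0.756, 0.0]
wrist_force: [0.3, 0.0, -0.3]
opening: 1.0
grasp_force: 0.0
```

Run:
```python
from h import *
go([.480,.2857,.12],0)
```

```text
xyz cm [22.09   0.836  2.176] dr [1.400e-02 1.000e-03 1.368e+00] t 27.25
```

{"op": "send_rows", "data": {"dr": [[0,0,0.7],[0,0,1.37],[0,0,1.37],[0,0,1.37],[0,0,1.37],[0,0,1.37],[0,0,1.37],[0,0,1.37]], "xyz": [[5,0.2,0.5],[11,0.4,1],[17,0.65,1.5],[22.1,0.84,2.2],[22.1,0.84,2.2],[22.1,0.84,2.2],[22.1,0.84,2.2],[22.1,0.84,2.2]], "jaw": [100,100,100,100,100,100,100,100]}}

```text
time_s: 28.25
eef_pos: [0.4801, 0.2847, 0.1186]
eef_rot: [0.0, 0.708, 0.706, 0.0]
wrist_force: [0.5, -0.2, 0.4]
opening: 0.999
grasp_force: 0.0
```

Run:
```python
from h import *
go([.480,.2857,.037],0)
t=grab("top");cv2.imwrite("pics/top4.png",cv2.resize(t[175:250,110:310],None,fx=4,fy=4,interpolation=cv2.INTER_CUBIC))
```

```text
xyz cm [ 0.102 -0.015  8.157] dr [ 0.003 -0.    -0.022] t 28.25
```

View pics/top4.png

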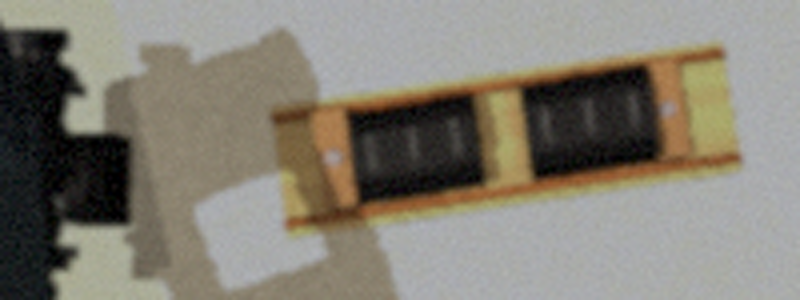

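The picture shows a clean gap between heel 3 (highlight crop (457,133)) and heel 5 (546,120). Both groups are up against their blocks and all six heels are standing. Next I grasp heel 4.

{"op": "send_rows", "data": {"dr": [[0,0,0],[0,0,0],[0,0,0],[0,0,0],[0,0,0],[0,0,0],[0,0,0],[0,0,0]], "xyz": [[0.1,0,3],[0.1,0,6],[0.1,0,8],[0.1,0,8.15],[0.1,0,8.15],[0.1,0,8.15],[0.1,0,8.15],[0.1,0,8.15]], "jaw": [100,100,100,100,90,75,50,50]}}

```text
time_s: 29.3
eef_pos: [0.4808, 0.2871, 0.0383]
eef_rot: [0.001, 0.707, 0.707, 0.001]
wrist_force: [-0.6, -0.6, 6.4]
opening: 0.647
grasp_force: 64.2
```

{"op": "send_rows", "data": {"dr": [[0,0,0],[0,0,0],[0,0,0],[0,0,0],[0,0,0],[0,0,0],[0,0,0],[0,0,0]], "xyz": [[0,0,0],[0,0,0],[0,0,0],[0,0,-1],[0,0,-4],[0,0,-8],[0,0,-11],[0,0,-11]], "jaw": [50,50,50,50,50,50,50,50]}}

```text
time_s: 30.3
eef_pos: [0.4813, 0.2874, 0.1499]
eef_rot: [0.001, 0.707, 0.707, 0.003]
wrist_force: [-0.4, 0.4, -0.6]
opening: 0.646
grasp_force: 63.5
```

Run:
```python
from h import *
f=lambda x,y:(110+(x+.5)/4-.5,175+(y+.5)/4-.5)
s=[(plane("top",*f(x,y),z)[:2]-B)@d for x,y,z in((457,133,.068),(546,120,.08))]
print("s3,s5",s,np.mean(s))
go(at(.1028,.15))
t=grab("side");cv2.imwrite("pics/side5.png",cv2.resize(t[160:330,200:330],None,fx=3.5,fy=3.5,interpolation=cv2.INTER_CUBIC))
```

```text
s3,s5 [np.float64(0.12849727578289305), np.float64(0.07481737723176056)] 0.10165732650732681
xyz cm [-24.883   2.522  -0.04 ] dr [ 0.054 -0.014 -1.375] t 30.3
```

View pics/side5.png

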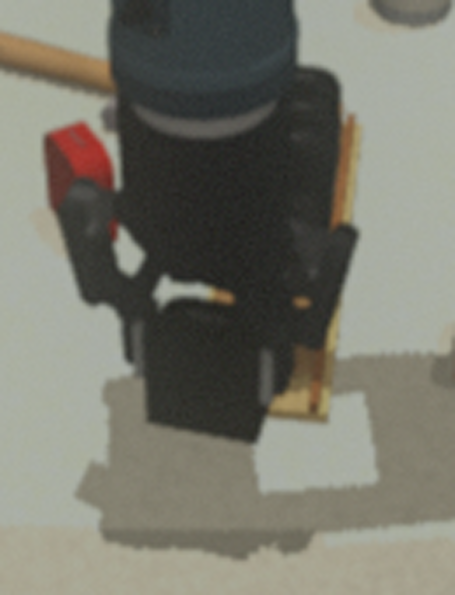

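{"op": "send_rows", "data": {"dr": [[0,0,-0.7],[0,0,-1.37],[0,0,-1.37],[0,0,-1.37],[0,0,-1.37],[0,0,-1.37],[0,0,-1.37],[0,0,-1.37]], "xyz": [[-5,0.5,0],[-10,1,0],[-15,1.5,0],[-20,2,0],[-23.5,2.4,0],[-24.6,2.5,0],[-24.6,2.5,0],[-24.6,2.5,0]], "jaw": [50,50,50,50,50,50,50,50]}}

```text
time_s: 31.35
eef_pos: [0.504, 0.0419, 0.1463]
eef_rot: [-0.001, 0.654, 0.756, -0.0]
wrist_force: [-0.4, 0.3, -1.5]
opening: 0.647
grasp_force: 63.3
```

Run:
```python
from h import *
go(at(.106,.1105))
```

```text
xyz cm [-0.047  0.204  3.576] dr [-0.01  -0.007  0.003] t 31.35
```

{"op": "send_rows", "data": {"dr": [[0,0,0],[0,0,0],[0,0,0],[0,0,0],[0,0,0],[0,0,0],[0,0,0],[0,0,0]], "xyz": [[0,0.2,0],[0,0.2,0.5],[0,0.2,1.2],[0,0.2,2],[0,0.2,2.8],[0,0.2,3.3],[0,0.2,3.4],[0,0.2,3.4]], "jaw": [50,50,50,50,50,50,50,50]}}

```text
time_s: 32.35
eef_pos: [0.5066, 0.0409, 0.1129]
eef_rot: [0.0, 0.655, 0.756, 0.0]
wrist_force: [0.1, -0.0, -1.1]
opening: 0.646
grasp_force: 63.3
```

Run:
```python
from h import *
go(at(.106,.1105))
t=grab("side");cv2.imwrite("pics/side6.png",cv2.resize(t[160:290,215:330],None,fx=4.5,fy=4.5,interpolation=cv2.INTER_CUBIC))
```

```text
xyz cm [ 0.087 -0.043  0.239] dr [ 0.001  0.    -0.007] t 32.35
```

View pics/side6.png

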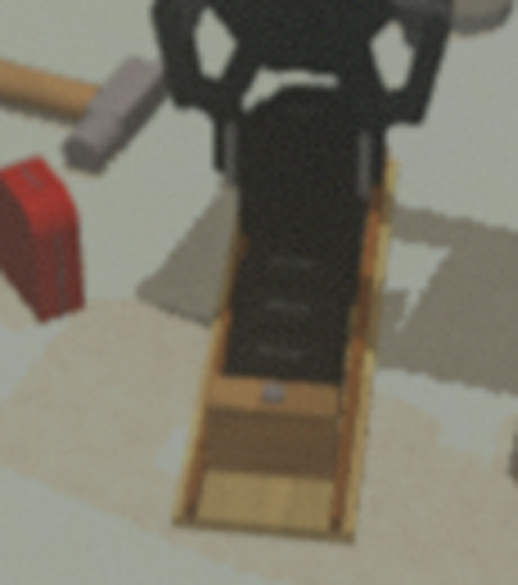

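The heel hangs over the gap, in line with the row, and nothing is touching. Now I feel for heel 5's face with the foot just below heel 5's top.

{"op": "send_rows", "data": {"dr": [[0,0,0],[0,0,0],[0,0,0],[0,0,0],[0,0,0],[0,0,0],[0,0,0],[0,0,0]], "xyz": [[0,-0.04,0.1],[0,-0.04,0.2],[0,-0.04,0.25],[-0.04,-0.04,0.25],[-0.08,-0.04,0.25],[-0.12,-0.04,0.25],[-0.12,-0.04,0.25],[-0.12,-0.04,0.25]], "jaw": [50,50,50,50,50,50,50,50]}}

```text
time_s: 33.4
eef_pos: [0.5062, 0.0397, 0.1103]
eef_rot: [-0.0, 0.655, 0.756, -0.0]
wrist_force: [-0.2, 0.1, -0.0]
opening: 0.648
grasp_force: 63.3
```

{"op": "send_rows", "data": {"dr": [[0,0,0],[0,0,0],[0,0,0],[0,0,0],[0,0,0],[0,0,0],[0,0,0],[0,0,0]], "xyz": [[-0.02,0,0],[-0.04,0,0],[-0.06,0,0],[-0.08,0,0],[-0.08,0,0],[-0.08,0,0],[-0.08,0,0],[-0.08,0,0]], "jaw": [50,50,50,50,50,50,50,50]}}

```text
time_s: 34.4
eef_pos: [0.5064, 0.0389, 0.1103]
eef_rot: [0.0, 0.655, 0.756, 0.0]
wrist_force: [0.7, -0.7, -1.4]
opening: 0.644
grasp_force: 63.3
```

{"op": "send_rows", "data": {"dr": [[0,0,0],[0,0,0],[0,0,0],[0,0,0],[0,0,0],[0,0,0],[0,0,0],[0,0,0]], "xyz": [[-0.02,0,0],[-0.04,0,0],[-0.06,0,0],[-0.08,0,0],[-0.08,0,0],[-0.08,0,0],[-0.08,0,0],[-0.08,0,0]], "jaw": [50,50,50,50,50,50,50,50]}}

```text
time_s: 35.4
eef_pos: [0.5065, 0.0382, 0.1104]
eef_rot: [0.0, 0.655, 0.756, 0.0]
wrist_force: [0.1, -0.4, -1.3]
opening: 0.643
grasp_force: 63.3
```

{"op": "send_rows", "data": {"dr": [[0,0,0],[0,0,0],[0,0,0],[0,0,0],[0,0,0],[0,0,0],[0,0,0],[0,0,0]], "xyz": [[-0.02,0,0],[-0.04,0,0],[-0.06,0,0],[-0.08,0,0],[-0.08,0,0],[-0.08,0,0],[-0.08,0,0],[-0.08,0,0]], "jaw": [50,50,50,50,50,50,50,50]}}

```text
time_s: 36.4
eef_pos: [0.5066, 0.0373, 0.1103]
eef_rot: [0.0, 0.655, 0.756, 0.0]
wrist_force: [-0.8, -0.4, -1.6]
opening: 0.649
grasp_force: 63.3
```

{"op": "send_rows", "data": {"dr": [[0,0,0],[0,0,0],[0,0,0],[0,0,0],[0,0,0],[0,0,0],[0,0,0],[0,0,0]], "xyz": [[-0.02,0,0],[-0.04,0,0],[-0.06,0,0],[-0.08,0,0],[-0.08,0,0],[-0.08,0,0],[-0.08,0,0],[-0.08,0,0]], "jaw": [50,50,50,50,50,50,50,50]}}

```text
time_s: 37.4
eef_pos: [0.5067, 0.0365, 0.1103]
eef_rot: [0.0, 0.655, 0.756, -0.0]
wrist_force: [1.0, 0.8, -1.4]
opening: 0.646
grasp_force: 63.3
```

{"op": "send_rows", "data": {"dr": [[0,0,0],[0,0,0],[0,0,0],[0,0,0],[0,0,0],[0,0,0],[0,0,0],[0,0,0]], "xyz": [[-0.02,0,0],[-0.04,0,0],[-0.06,0,0],[-0.08,0,0],[-0.1,0,0],[-0.1,0,0],[-0.1,0,0],[-0.1,0,0]], "jaw": [50,50,50,50,50,50,50,50]}}

```text
time_s: 38.4
eef_pos: [0.5067, 0.0357, 0.1103]
eef_rot: [-0.0, 0.655, 0.756, 0.0]
wrist_force: [-0.6, 2.8, 0.4]
opening: 0.646
grasp_force: 63.4
```

Run:
```python
from h import *
go(at(.106,.1105));print(ctrl.get_obs()["wrist_force"],ctrl.get_obs()["torque"])
t=grab("side");cv2.imwrite("pics/side7.png",cv2.resize(t[160:260,225:325],None,fx=6,fy=6,interpolation=cv2.INTER_CUBIC))
```

```text
xyz cm [ 0.601  0.014 -0.019] dr [-0.002 -0.003 -0.007] t 38.4
[-0.56455192  2.76929024  0.38642959] [ 0.53108386  0.21307886 -0.09285226]
```

View pics/side7.png

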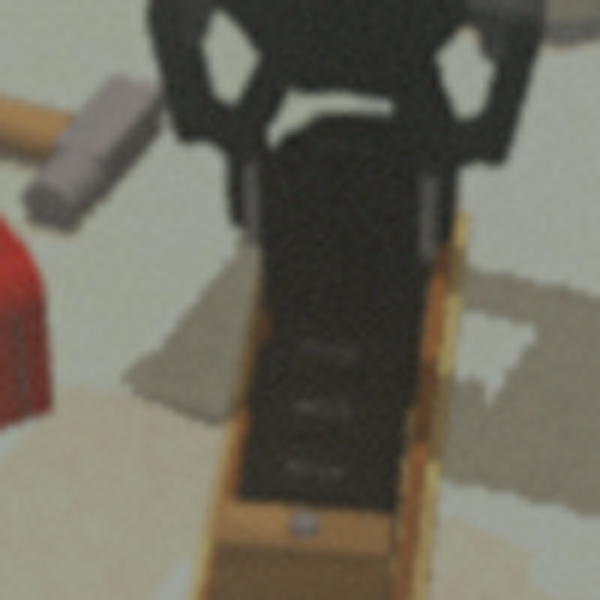

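The side view and the 2.8 N force show the foot touching heel 5. I back off by half the slack and lower a little, past the top of heel 3.

{"op": "send_rows", "data": {"dr": [[0,0,0],[0,0,0],[0,0,0],[0,0,0],[0,0,0],[0,0,0],[0,0,0],[0,0,0]], "xyz": [[0.1,0,0],[0.16,0,0],[0.16,0,0.1],[0.16,0,0.3],[0.16,0,0.45],[0.16,0,0.55],[0.16,0,0.65],[0.16,0,0.65]], "jaw": [50,50,50,50,50,50,50,50]}}

```text
time_s: 39.45
eef_pos: [0.5066, 0.0371, 0.1037]
eef_rot: [-0.0, 0.655, 0.756, -0.0]
wrist_force: [-0.4, -0.9, 0.4]
opening: 0.649
grasp_force: 63.5
```

{"op": "send_rows", "data": {"dr": [[0,0,0],[0,0,0],[0,0,0],[0,0,0],[0,0,0],[0,0,0],[0,0,0],[0,0,0]], "xyz": [[0,0,0.1],[0,0,0.2],[0,0,0.3],[0,0,0.4],[0,0,0.5],[0,0,0.6],[0,0,0.7],[0,0,0.7]], "jaw": [50,50,50,50,50,50,50,50]}}

```text
time_s: 40.45
eef_pos: [0.5065, 0.0372, 0.0967]
eef_rot: [-0.0, 0.655, 0.756, -0.0]
wrist_force: [-0.9, 0.2, -0.8]
opening: 0.647
grasp_force: 63.5
```

{"op": "send_rows", "data": {"dr": [[0,0,0],[0,0,0],[0,0,0],[0,0,0],[0,0,0],[0,0,0],[0,0,0],[0,0,0]], "xyz": [[0,0,0.2],[0,0,0.5],[0,0,0.8],[0,0,1.1],[0,0,1.4],[0,0,1.7],[0,0,2],[0,0,2]], "jaw": [50,50,50,50,50,50,50,50]}}

```text
time_s: 41.45
eef_pos: [0.5064, 0.0372, 0.0765]
eef_rot: [-0.0, 0.655, 0.756, -0.0]
wrist_force: [0.5, 0.2, -0.7]
opening: 0.645
grasp_force: 63.5
```

{"op": "send_rows", "data": {"dr": [[0,0,0],[0,0,0],[0,0,0],[0,0,0],[0,0,0],[0,0,0],[0,0,0],[0,0,0]], "xyz": [[0,0.05,0.3],[0,0.05,0.7],[0,0.05,1.1],[0,0.05,1.5],[0,0.05,1.9],[0,0.05,2.3],[0,0.05,2.6],[0,0.05,2.6]], "jaw": [50,50,50,50,50,50,50,50]}}

```text
time_s: 42.45
eef_pos: [0.5069, 0.0372, 0.0506]
eef_rot: [-0.0, 0.655, 0.756, -0.0]
wrist_force: [-0.6, -1.2, -0.9]
opening: 0.645
grasp_force: 63.5
```

{"op": "send_rows", "data": {"dr": [[0,0,0],[0,0,0],[0,0,0],[0,0,0],[0,0,0],[0,0,0],[0,0,0],[0,0,0]], "xyz": [[0,0,0.05],[0,0,0.1],[0,0,0.15],[0,0,0.2],[0,0,0.25],[0,0,0.3],[0,0,0.3],[0,0,0.3]], "jaw": [50,50,50,50,50,50,50,50]}}

```text
time_s: 43.45
eef_pos: [0.5071, 0.0372, 0.0478]
eef_rot: [-0.0, 0.655, 0.756, -0.0]
wrist_force: [0.3, 0.2, -1.7]
opening: 0.646
grasp_force: 63.5
```

{"op": "send_rows", "data": {"dr": [[0,0,0],[0,0,0],[0,0,0],[0,0,0],[0,0,0],[0,0,0],[0,0,0],[0,0,0]], "xyz": [[0,0,0.04],[0,0,0.08],[0,0,0.12],[0,0,0.16],[0,0,0.18],[0,0,0.18],[0,0,0.18],[0,0,0.18]], "jaw": [50,50,50,50,50,50,50,50]}}

```text
time_s: 44.45
eef_pos: [0.5071, 0.0372, 0.0463]
eef_rot: [0.0, 0.655, 0.756, -0.0]
wrist_force: [-3.2, -0.7, 4.8]
opening: 0.649
grasp_force: 64.1
```

The foot rests on the floor (about 5 N up, height as expected), so I release and rise.

{"op": "send_rows", "data": {"dr": [[0,0,0],[0,0,0],[0,0,0],[0,0,0],[0,0,0],[0,0,0],[0,0,0],[0,0,0]], "xyz": [[0,0,0],[0,0,0],[0,0,0],[0,0,0],[0,0,0],[0,0,-0.5],[0,0,-3],[0,0,-6]], "jaw": [75,90,100,100,100,100,100,100]}}

```text
time_s: 45.45
eef_pos: [0.5066, 0.0373, 0.1065]
eef_rot: [-0.001, 0.655, 0.756, -0.0]
wrist_force: [-0.2, -0.4, 0.3]
opening: 1.0
grasp_force: 0.0
```

{"op": "send_rows", "data": {"dr": [[0,0,0],[0,0,0],[0,0,0],[0,0,0],[0,0,0],[0,0,0],[0,0,0],[0,0,0]], "xyz": [[0,0,-5],[0,0,-9],[-6,0,-12],[-12,0,-12],[-18,0,-12],[-24,0,-12],[-26,0,-12],[-26,0,-12]], "jaw": [100,100,100,100,100,100,100,100]}}

```text
time_s: 46.45
eef_pos: [0.5439, -0.2209, 0.2259]
eef_rot: [-0.0, 0.656, 0.755, 0.0]
wrist_force: [-0.7, 0.9, 0.3]
opening: 1.0
grasp_force: 0.0
```

Run:
```python
from h import *
R=lambda t,x,y,w,h:cv2.resize(t[y:y+h,x:x+w],None,fx=4,fy=4,interpolation=cv2.INTER_CUBIC)
a=R(grab("top"),170,180,130,60);b=R(grab("side"),240,170,70,110)
o=np.zeros((440,800,3),np.uint8);o[:240,:520]=a;o[:,520:]=b
cv2.imwrite("pics/fin.png",o)
```

```text
(no output)
```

View pics/fin.png

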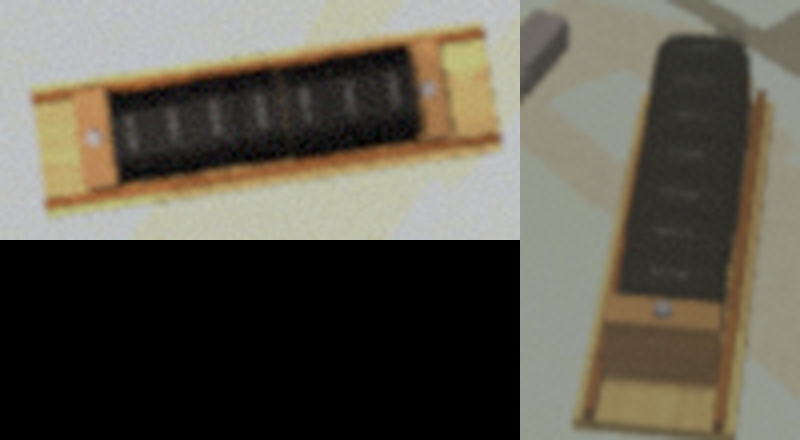

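All seven heels stand in line between the blocks; heel 4 is in the fourth place, with its highlight at crop (263,108).

```bash
python3 -c "
from bench import ctrl
print(ctrl.hand_in())"
```

```text
the job is handed in; nothing more can be done
None
```

The missing heel now stands on the tray floor between its two size neighbours. The final pictures show all seven heels upright and in line, I kept clear of the can, tape core and hammer, and I handed the job in at about 46.6 s (no verdict was returned).

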